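# Free the jammed absorber canister and stand it in the drip tray

### The job

The yellow absorber canister lies jammed in the grey parts bin, its black handle hard against the end wall and the filter carton packed in behind its foot. Take the carton out and stand it upright on a free, flat patch of the bench (not on the thin black lead), then slide the canister, still lying flat on the bin floor, back from the end wall until there are at least 35 mm between the handle and that wall. Then take the canister out by its handle and stand it upright on its foot, handle up, flat inside the rim of the blue drip tray with its wide sides along the tray's long sides; do not let it drop, and leave everything else where it is.

Things in the scene. Friction and masses are not known exactly. Their poses are not given: they have to be found in the camera images.
- bin: Grey open parts bin, fixed; outside 256 x 140 x 62 mm (270 x 154 over the rim lips), inside 246 (x) x 130 (y), walls 5, floor top 5 mm above the bench. Origin: centre of its underside; z up. The handle is jammed at its +x end wall (inner face at x = +123 mm), which points roughly at the robot; the carton is at the -x end.
- canister: Yellow closed box-shaped canister, 0.4 to 0.65 kg: body 110 mm long (x) x 95 wide (y) x 60 thick (z), 168 mm tall with handle when standing. Origin: centre of the broad face it lies on at the start (mid body). Own +x runs from foot to handle: straight up when it stands. Slides on the bin floor. At the start fingers fit neither beside it nor between handle and wall.
- canister_bar (a point): Middle of the canister's black handle bar, on its axis: round, 12 mm thick, along the canister's y, 52 mm beyond the body's top end, at mid thickness (35 mm above the bench when lying in the bin). Two 12 mm legs at y = +-41 mm: clear loop 46 (x) x 70 (y) mm, save a 22 mm wide, 6 mm high plug amid the top end. Lightly gripped, the canister hangs upright from the bar.
- canister_foot (a point): Centre of the canister's foot face (95 x 60 mm); axes as the canister's.
- carton: White and teal carton of filters, 48 (x) x 62 (y) x 54 (z) mm, 0.08 to 0.17 kg, in the bin behind the canister's foot, its y along the bin: grip it across its 48 mm from above. Origin: centre of its underside; z up. (Keep it off the thin fixed keyboard lead that lies on the bench along x from about (0.60, -0.165) to (0.90, -0.12) m.)
- tray: Blue shallow drip tray, fixed, 112 (x) x 143 (y) mm outside, inside 104 x 135, rim top 9, floor 4 mm above the bench. Origin: centre of its underside; y is its long direction, z up. The canister's 95 mm side goes along tray y, with some 20 mm to spare all round. To the left tall analysers (over 0.39 m) fill x > 0.48, y > 0.05 m; the bench's front edge is at x = 0.32 m.
- tin: bystander: round grey tin, 56 mm diameter, 21 mm high; origin at the centre of its underside
- crucible: bystander: small white crucible, 20 mm diameter, 23 mm high; origin at the centre of its underside
- rack: bystander: empty vial rack, 42 x 129 x 30 mm; origin at the centre of its underside
- screwdriver: bystander: red screwdriver lying, 21 (x) x 160 (y) x 22 mm; origin at the centre of its underside
- side_cutter: bystander: orange side cutter lying, 45 (x) x 126 (y) x 14 mm; origin at the centre of its underside

How it is judged:
By the outcome, as a careful person would: the job done as asked, in the order asked, and still so for the second after the job is handed in, with the robot touching nothing.
It also fails if it takes over 72 s, if anything falls off the work surface, if the arm or the gripper's body presses on something with over 40 N, if the wrist force passes 120 N, or if a joint passes its speed limit or range.

### The arm

A 6-joint arm with a two-finger parallel gripper is mounted at the origin on a cart in front of the work surface, level with it; the furniture and walls round the work are solid. World frame = base frame: x ahead of the robot, y to its left, z up, the work surface at z = 0. Lengths are in mm, angles in rad, forces in N, time in s.
With the tool pointing down it reaches from about 275 to 1000 mm from the base axis. Payload 8.4 kg.
Tool frame: the origin (TCP) lies at the very end of the fingers, on their centre line; the grasp point (between the pads) lies 19 mm behind it; z points along the fingers, y is the line along which they close (so a half turn about z gives the same grasp; the last joint's range is limited). The gripper opens to 85 mm and grips with 20 to 120 N. Pads are 22 mm wide; open, the fingers measure 114 mm over their backs; the gripper's body (76 mm by 85 mm) begins 54 mm behind the grasp point. The pads swing forward as they close: fully open they stand 13 mm farther back than shut.
Start: joints at [-1.327, 0.353, 1.633, -0, 1.155, -0.002], TCP at [152.081, -606.217, 208.881] pointing down, gripper open.
Joint ranges: [-2.63, 2.63], [-0.92, 2.1], [0.06, 2.66], [-1.3, 4.44], [0, 2.69], [-3.02, 3.02]. Speed limits (rad/s): [2.22, 2.22, 2.79, 3.14, 3.14, 3.14].

### API

Orientations are given as a unit quaternion [w, x, y, z].
In Python, from plant import observe, camera, job_done gives the robot as it stands.
- The arm moves only by the tool drive_tool, never from a script. Its argument "steps" is one flat list of numbers, 7 for each row, row after row: the shift along the tool's x, y, z in m, then the turn, a rotation vector about the tool's x, y, z in degrees, then the opening in per cent of the stroke, from 0 (shut) to 100 (fully open). In form: [tx, ty, tz, rx, ry, rz, grip, tx, ty, tz, rx, ry, rz, grip, ...]. A call has 1 to 20 rows; each row shifts and turns the commanded pose from where the row before left it, along the tool's axes as they then stand; what a row does not reach is not made up. A row lasts 1/8 s, in which the tool goes at most 62.5 mm and 10.7 degrees, less where a joint would pass 70% of its speed; a pose out of reach is approached as far as the arm can. A call with a gripper value outside its range is refused whole. The fingers move at their own pace and stop on an object; "newtons" is the grip in N (left out, the last holds). Time passes only in rows, so rows that do not move let the fingers close. It gives the time, the measured TCP pose, the force, the opening and the grip force at its end, in the units of the state.
- observe(): the state, without advancing time (a new reading comes with each control period).
- camera(name): name is "side" or "top"; returns a dict with "frame" (480x640x3 uint8, red, green, blue), "z_map" (480x640 float32, mm along the optical axis (not along the pixel's ray), 0 where there is no reading), "intrinsics" (3x3 intrinsics, pixels), "rvec" (rotation vector, rad) and "tvec" (3), from world to camera coordinates, as OpenCV has them. Camera axes: x right, y down, z forward; pixel columns grow to the right and rows downward; lengths in mm; the calibration is good to about 2 mm. A picture is of the moment at which its call begins.
- job_done(): hands the job in; it is judged then, once.
The state is a dict: "t": time; "joint_positions": joint angles; "dq": joint speeds; "effort": joint torques, N m; "ee_pos": TCP position; "tcp_rot": TCP orientation; "wrist_force": force on the tool from outside, world axes, zero at the start; "ft_torque": the same for the moment, N m; "gripper_width": finger opening in mm; "grip_force": force on a finger pad.
Only numpy, scipy, OpenCV 4.12 (cv2) and the standard library are available. Lean on these libraries where they do the work, as an engineer would, in place of code of your own. Each camera call takes 0.05 s, during which the arm holds its last target. There are 200 camera calls.

## Working session

There is one attempt and no reset: what is moved stays moved. The work goes in short steps, Python scripts to look and compute and a tool call to move; the robot and the scene stay as the last step left them, time stands still between calls to the robot, and variables do not carry over. Pictures are saved under pics/ and viewed, at most 12 in all, crops included, and the job is handed in when it is done.

Besides the shell and the picture viewer there is one more tool, called after ">>>" by a JSON object that holds its "method" and its "body". drive_tool: Moves the arm, as the interface text tells. Its arguments: {"type":"object","properties":{"steps":{"type":"array","items":{"type":"number"}},"newtons":{"type":"number"}},"required":["steps"]}

```bash
ls; mkdir -p pics; cat > h.py <<'E'
import numpy as np, cv2
from plant import observe, camera, job_done
def cam(n):
    c=camera(n); R,_=cv2.Rodrigues(np.array(c["rvec"],float)); c["R"]=R; c["t"]=np.array(c["tvec"],float).ravel(); c["K"]=np.array(c["intrinsics"],float)
    return c
def save(c,f): cv2.imwrite("pics/"+f,c["frame"][:,:,::-1])
def plane(c,u,v,z):
    o=-c["R"].T@c["t"]; d=c["R"].T@np.linalg.inv(c["K"])@np.array([u,v,1.]); return o+d*(z-o[2])/d[2]
def cloud(c):
    v,u=np.mgrid[:480,:640]; Z=c["z_map"].astype(float)
    p=np.stack([u,v,np.ones_like(u)],-1)@np.linalg.inv(c["K"]).T*Z[...,None]
    w=(p-c["t"])@c["R"]; w[Z==0]=np.nan; return w
E
python3 - <<'E'
from h import *
for n in("top","side"):
    c=cam(n); save(c,n+"0.png"); print(n,-c["R"].T@c["t"],c["K"][0,0],c["R"][2])
print(observe())
E
```

```text
pics
top [ 344.20237231  101.06967256 1348.05812781] 578.7573625197365 [ 0.17626813 -0.00690852 -0.98431795]
side [  18.27469705 1124.52427734 1031.65674134] 599.622663376339 [ 0.36566384 -0.6810351  -0.63441402]
{'t': 0.1, 'joint_positions': array([-1.32736049e+00,  3.53584468e-01,  1.63409232e+00,  1.29209601e-05,
        1.15517155e+00, -2.42042866e-03]), 'dq': array([ 0.00023513, -0.00058101, -0.00192412, -0.00091099, -0.00060682,
        0.00046925]), 'effort': array([-1.41995573e-03, -6.06359267e+01, -3.42821646e+01, -1.63793510e-05,
        3.98249977e-03,  7.49473230e-07]), 'ee_pos': array([ 151.99641077, -605.75600231,  208.21934779]), 'tcp_rot': array([-6.23996654e-04,  9.92453972e-01,  1.22616147e-01, -6.96105449e-05]), 'wrist_force': array([0.02912083, 0.88570545, 0.08301961]), 'ft_torque': array([-0.03329439, -0.03727636,  0.06058716]), 'grip_force': 0.0, 'gripper_width': 85.33052659059649}
```

View pics/top0.png

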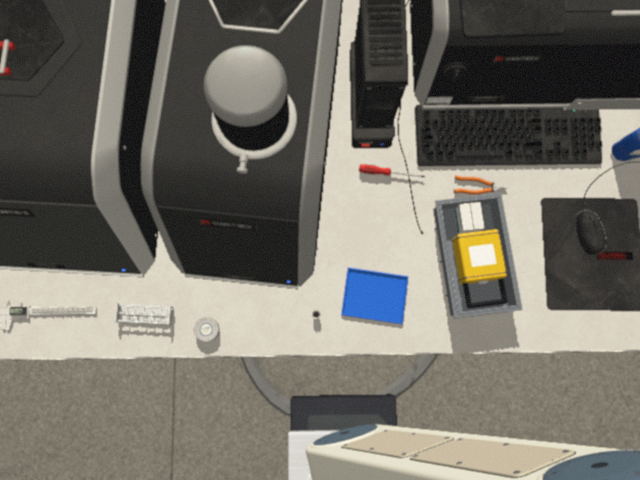

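View pics/side0.png

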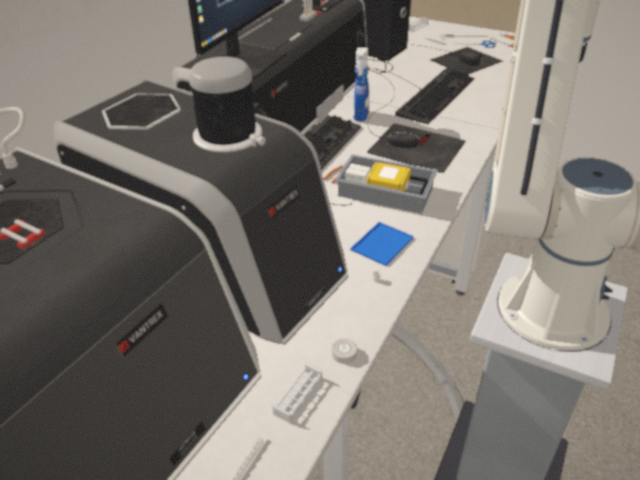

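The top view shows the tray near (375,297), the bin near (477,255), the carton at (470,215), the yellow body at (480,255), the handle at (487,290), the lead from (400,130) to (422,233), and free bench around (375,235). The side view agrees. Next I measure them.

```bash
cat > m.py <<'E'
from h import *
def rect(name,c,mask,z,roi):
    m=np.zeros((480,640),np.uint8); x0,x1,y0,y1=roi; m[y0:y1,x0:x1]=mask[y0:y1,x0:x1]*255
    cs,_=cv2.findContours(m,cv2.RETR_EXTERNAL,cv2.CHAIN_APPROX_NONE)
    if not cs: print(name,"none"); return
    k=max(cs,key=cv2.contourArea); P=np.array([plane(c,u,v,z)[:2] for u,v in k[:,0]],np.float32)
    r=cv2.minAreaRect(P); b=cv2.boxPoints(r); 
    print(name,"ctr",np.round(r[0],1),"size",np.round(r[1],1),"ang",round(r[2],2),"n",int(cv2.contourArea(k)),b.round(0).tolist())
if __name__=="__main__":
    c=cam("top"); f=c["frame"].astype(int); h=cv2.cvtColor(c["frame"],cv2.COLOR_RGB2HSV).astype(int)
    w=cloud(c); 
    for n,(u,v) in dict(carton=(470,213),body=(466,240),handle=(487,292),table=(370,235),rimL=(447,290),tray=(375,297)).items(): print(n,w[v,u].round(1))
    blue=(h[...,0]>95)&(h[...,0]<125)&(h[...,1]>150)
    rect("tray",c,blue,9,(330,420,255,340))
    yel=(h[...,0]>15)&(h[...,0]<35)&(h[...,1]>110)
    rect("body",c,yel,65,(430,530,200,320))
    H=w[...,2]
    rect("bin",c,(H>50)&(H<80),62,(425,530,185,330))
    rect("carton",c,(h[...,1]<60)&(h[...,2]>165),59,(450,500,198,236))
    s=cam("side"); h=cv2.cvtColor(s["frame"],cv2.COLOR_RGB2HSV).astype(int)
    rect("tray side",s,(h[...,0]>95)&(h[...,0]<125)&(h[...,1]>150),9,(340,425,210,275))
    yel=(h[...,0]>15)&(h[...,0]<35)&(h[...,1]>110)
    big=cv2.resize(c["frame"][180:335,320:535],None,fx=3.7,fy=3.7,interpolation=cv2.INTER_CUBIC)
    cv2.imwrite("pics/crop0.png",big[:,:,::-1])
E
python3 m.py
```

```text
carton [ 635.6 -263.9   57.2]
body [ 571.9 -249.2   63.5]
handle [ 459.  -307.2    2.7]
table [ 5.984e+02 -3.930e+01 -3.000e-01]
rimL [ 463.5 -210.4   19.2]
tray [451.5 -46.4  -1.5]
tray ctr [454.4 -44.6] size [138.6 108.4] ang 80.88 n 2692 [[390.0, -104.0], [497.0, -122.0], [519.0, 15.0], [412.0, 32.0]]
body ctr [ 534.9 -275.7] size [114.6 109. ] ang 6.61 n 2303 [[472.0, -228.0], [484.0, -336.0], [598.0, -323.0], [585.0, -215.0]]
bin ctr [ 539.1 -272.8] size [269.4 153.9] ang 6.1 n 7903 [[397.0, -211.0], [413.0, -364.0], [681.0, -335.0], [665.0, -182.0]]
carton ctr [ 628.7 -266.1] size [62.7 49.3] ang 4.82 n 528 [[595.0, -244.0], [599.0, -293.0], [662.0, -288.0], [658.0, -239.0]]
tray side ctr [448.4 -34. ] size [136.6 105.5] ang 80.69 n 1252 [[385.0, -93.0], [489.0, -110.0], [512.0, 25.0], [407.0, 42.0]]
```

View pics/crop0.png

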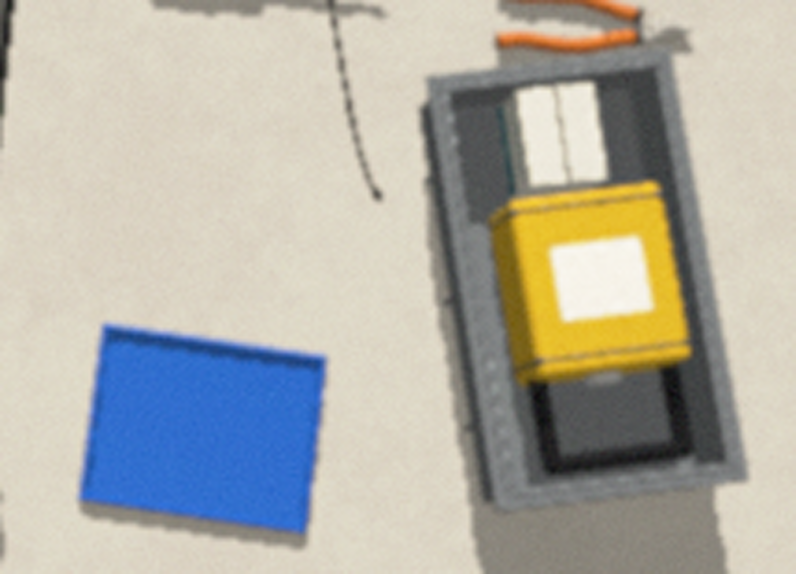

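The crop shows the white carton top, the teal side, the yellow body and the black bar, which runs from about (467,306) to (506,303) in full-frame pixels. I now refine the measurements in the bin frame.

```bash
python3 - <<'E'
from h import *
from m import rect
c=cam("top"); w=cloud(c); H=w[...,2]; h=cv2.cvtColor(c["frame"],cv2.COLOR_RGB2HSV).astype(int)
a=np.radians(6.1); B=np.array([539.1,-272.8]); U=-np.array([np.cos(a),np.sin(a)]); V=np.array([-U[1],U[0]])
bf=lambda p:np.round([(np.array(p)[:2]-B)@U,(np.array(p)[:2]-B)@V],1)
for n,u,v,z in [("barL",467.3,306.5,41),("barR",506.5,303,41),("bodyTopEndL",462,279,65),("bodyTopEndR",506.5,276,65),("footL",456,236,65),("footR",498,229,65),("cartonfarL",460,204,59),("cartonfarR",481,202.5,59),("cartonnearL",463,230,59),("cartonnearR",484,229,59),("plug",482,283,35)]:
    p=plane(c,u,v,z); print(n,p.round(1),bf(p))
s=cam("side"); ws=cloud(s); Hs=ws[...,2]
m=(Hs>54)&(Hs<75)
rect("bin side",s,m,62,(330,440,150,215))
for t,cc,ww in(("top",c,w),("side",s,ws)):
    hh=cv2.cvtColor(cc["frame"],cv2.COLOR_RGB2HSV).astype(int)
    k=(hh[...,0]>15)&(hh[...,0]<35)&(hh[...,1]>110)&(ww[...,2]>57)&(abs(ww[...,0]-540)<120)&(abs(ww[...,1]+275)<80)
    P=ww[k][:,:2].astype(np.float32); r=cv2.minAreaRect(P); print(t,"bodytop",len(P),r,bf(r[0]))
    k=(hh[...,0]>95)&(hh[...,0]<125)&(hh[...,1]>150)&(abs(ww[...,0]-450)<100)&(abs(ww[...,1]+40)<100)
    P=ww[k].astype(np.float32); r=cv2.minAreaRect(P[:,:2]); print(t,"tray",len(P),r,np.median(P,0))
E
```

```text
barL [ 423.8 -249.    41. ] [112.1 -36. ]
barR [ 430.3 -337.9   41. ] [115.1  53.2]
bodyTopEndL [ 483.5 -234.5   65. ] [ 51.2 -44. ]
bodyTopEndR [ 488.7 -334.3   65. ] [56.6 55.8]
footL [ 581.1 -226.7   65. ] [-46.7 -41.3]
footR [ 595.9 -322.8   65. ] [-51.1  55.8]
cartonfarL [ 656.6 -241.8   59. ] [-120.2  -18.4]
cartonfarR [ 659.5 -290.2   59. ] [-117.9   30.1]
cartonnearL [ 595.8 -245.    59. ] [-59.4 -21.6]
cartonnearR [ 597.5 -292.9   59. ] [-55.9  26.2]
plug [ 476.9 -287.4   35. ] [63.4  7.9]
bin side ctr [ 534.4 -263.9] size [268.9 161.8] ang 6.23 n 2627 [[392.0, -198.0], [409.0, -359.0], [677.0, -330.0], [659.0, -169.0]]
top bodytop 1511 ((535.7579345703125, -280.5371398925781), (110.61715698242188, 97.31481170654297), 5.607394695281982) [4.1 7.3]Traceback (most recent call last):
  File "<stdin>", line 16, in <module>
cv2.error: OpenCV(4.12.0) /io/opencv/modules/imgproc/src/convhull.cpp:143: error: (-215:Assertion failed) total >= 0 && (depth == CV_32F || depth == CV_32S) in function 'convexHull'
```

>>> {"method": "drive_tool", "body": {"steps": [0.03,-0.012,0,0,0,0,78,0.05,-0.02,0,0,0,0,78,0.05,-0.02,0,0,0,1,78,0.05,-0.02,0,0,0,1,78,0.05,-0.02,0,0,0,1,78,0.05,-0.02,0,0,0,1,78,0.05,-0.02,0,0,0,1,78,0.05,-0.02,0,0,0,1,78,0.05,-0.02,0,0,0,1,78,0.05,-0.02,0,0,0,1,78,0.05,-0.01,0,0,0,0,78,0.01,0,0.04,0,0,0,78,0,0,0.02,0,0,0,78,0,0,0,0,0,0,78,0,0,0,0,0,0,78], "newtons": 40}}

```text
t: 2.17
ee_pos: [643.8, -309.7, 150.2]
tcp_rot: [0.0, 0.999, 0.053, 0.0]
wrist_force: [1.2, -0.0, -0.3]
gripper_width: 66.4
grip_force: 0.0
```

>>> {"method": "drive_tool", "body": {"steps": [-0.0054,-0.022,0.02,0,0,0,78,-0.0052,-0.0226,0.03,0,0,0,78,0,0,0,0,0,0,78,0,0,0,0,0,0,78]}}

```text
t: 2.68
ee_pos: [630.0, -267.0, 101.0]
tcp_rot: [0.001, 0.999, 0.053, 0.001]
wrist_force: [0.4, -1.4, -0.5]
gripper_width: 66.1
grip_force: 0.0
```

```bash
python3 - <<'E'
from h import *
o=observe(); p=o["ee_pos"]; print(p,o["gripper_width"])
ims=[]
for n,s in(("top",5),("side",5)):
    c=cam(n); 
    q=c["K"]@(c["R"]@p+c["t"]); u,v=(q[:2]/q[2]); print(n,u,v)
    x,y=int(u)-38,int(v)-55
    b=cv2.resize(c["frame"][y:y+110,x:x+76],None,fx=s,fy=s,interpolation=cv2.INTER_CUBIC); cv2.circle(b,(int((u-x)*s),int((v-y)*s)),4,(255,0,255),-1); ims.append(b)
cv2.imwrite("pics/g1.png",np.hstack(ims)[:,:,::-1])
E
```

```text
[ 629.99042838 -266.95633864  101.01544733] 66.07112148107853
top 476.847506724893 211.01710046752265
side 357.14565805973876 155.61626270049223
```

View pics/g1.png

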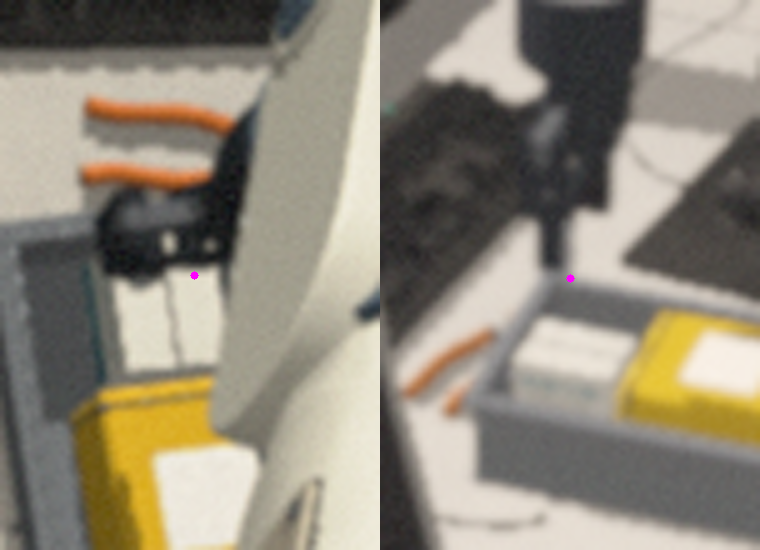

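The top crop has the projected TCP (magenta) over the carton's centre line in y. The side crop shows the near finger tip at about (553,268) and carton top corners near (543,318), (632,340), (512,365) and (600,385). I compare the two views numerically.

```bash
python3 - <<'E'
from h import *
s=cam("side")
f=lambda X,Y:(319+(X-380)/5,100+Y/5)
for n,X,Y in[("farL",543,318),("farR",632,340),("nearL",512,365),("nearR",600,385)]: print(n,plane(s,*f(X,Y),59).round(1))
for p in([634,-229,101],[634,-229,106],[634,-229,112]):
    q=s["K"]@(s["R"]@np.array(p)+s["t"]);u,v=q[:2]/q[2];print(p,(u-319)*5+380,(v-100)*5)
c=cam("top"); w=cloud(s); h=cv2.cvtColor(s["frame"],cv2.COLOR_RGB2HSV)
k=(w[...,2]>52)&(w[...,2]<70)&(h[...,1]<60)&(h[...,2]>165)&(abs(w[...,0]-630)<60)&(abs(w[...,1]+266)<50)
print(k.sum(),np.median(w[k],0),w[k].min(0),w[k].max(0))
for n,z in(("top",c),("side",s)):
    ww=cloud(z); k=(abs(ww[...,0]-600)<40)&(abs(ww[...,1]+70)<40); print(n,"bench z",np.nanmedian(ww[k][:,2]))
E
```

```text
farL [ 653.6 -281.    59. ]
farR [ 595.7 -282.2   59. ]
nearL [ 648.2 -226.3   59. ]
nearR [ 593.  -229.7   59. ]
[634, -229, 101] 537.0814902615009 307.54216244742395
[634, -229, 106] 537.2416566099878 300.1550832290018
[634, -229, 112] 537.4346313575493 291.2548381971686
231 [ 625.42921295 -259.05208436   57.7813227 ] [ 590.19832235 -313.62987786   52.15605073] [ 674.70427979 -216.78200267   66.39477732]
top bench z 0.17864310765628044
side bench z -1.5859783800964942
```

>>> {"method": "drive_tool", "body": {"steps": [-0.0025,-0.005,0,0,0,0,90,0,0,0.01,0,0,0,90,0,0,0.01,0,0,0,90,0,0,0.01,0,0,0,90,0,0,0.01,0,0,0,90,0,0,0.01,0,0,0,90,0,0,0,0,0,0,90]}}

```text
t: 3.75
ee_pos: [625.1, -260.6, 47.7]
tcp_rot: [-0.0, 0.999, 0.053, -0.001]
wrist_force: [-0.4, -0.3, 0.0]
gripper_width: 76.8
grip_force: 0.0
```

No contact so far, so I continue down and close.

>>> {"method": "drive_tool", "body": {"steps": [0,0,0.01,0,0,0,90,0,0,0.01,0,0,0,90,0,0,0.004,0,0,0,90,0,0,0,0,0,0,70,0,0,0,0,0,0,40,0,0,0,0,0,0,40,0,0,0,0,0,0,40,0,0,0,0,0,0,40], "newtons": 30}}

```text
t: 4.75
ee_pos: [626.0, -261.0, 25.3]
tcp_rot: [0.0, 0.999, 0.053, 0.0]
wrist_force: [0.9, -0.7, 3.4]
gripper_width: 47.0
grip_force: 32.0
```

>>> {"method": "drive_tool", "body": {"steps": [0,0,-0.01,0,0,0,40,0,0,-0.025,0,0,0,40,0,0,-0.04,0,0,0,40,0,0,-0.035,0,0,0,40,-0.003,-0.03,0,0,0,0,40,-0.003,-0.045,0,0,0,0,40,-0.003,-0.05,0,0,0,0,40,-0.0026,-0.04,0,0,0,0,40,0,-0.0183,0,0,0,0,40,0,0,0.03,0,0,0,40,0,0,0.03,0,0,0,40,0,0,0.025,0,0,0,40,0,0,0.015,0,0,0,40,0,0,0.008,0,0,0,40,0,0,0.003,0,0,0,40,0,0,0,0,0,0,40,0,0,0,0,0,0,40]}}

```text
t: 6.88
ee_pos: [595.3, -80.0, 24.6]
tcp_rot: [0.0, 0.999, 0.053, 0.001]
wrist_force: [0.3, -0.2, -0.7]
gripper_width: 47.0
grip_force: 31.6
```

>>> {"method": "drive_tool", "body": {"steps": [0,0,0.002,0,0,0,40,0,0,0.001,0,0,0,40,0,0,0,0,0,0,40,0,0,0,0,0,0,40]}}

```text
t: 7.38
ee_pos: [594.8, -79.9, 20.9]
tcp_rot: [-0.0, 0.999, 0.053, -0.0]
wrist_force: [0.2, -0.2, -0.2]
gripper_width: 46.9
grip_force: 31.6
```

>>> {"method": "drive_tool", "body": {"steps": [0,0,0.001,0,0,0,40,0,0,0,0,0,0,40,0,0,0,0,0,0,40]}}

```text
t: 7.75
ee_pos: [594.9, -79.9, 20.2]
tcp_rot: [0.0, 0.999, 0.053, 0.0]
wrist_force: [-2.0, 0.8, 5.5]
gripper_width: 46.9
grip_force: 32.2
```

>>> {"method": "drive_tool", "body": {"steps": [0,0,-0.0005,0,0,0,60,0,0,0,0,0,0,75,0,0,0,0,0,0,75,0,0,-0.02,0,0,0,75,0,0,-0.05,0,0,0,75,0,0,-0.06,0,0,0,50,-0.03,0.036,0,0,0,0,33,-0.04,0.049,0,0,0,0,33,-0.04,0.049,0,0,0,0,33,-0.03,0.036,0,0,0,0,33,-0.0183,0.0222,0,0,0,0,33,0,0,0,0,0,0,33,0,0,0,0,0,0,33]}}

```text
t: 9.38
ee_pos: [459.1, -286.3, 151.2]
tcp_rot: [0.0, 0.999, 0.053, 0.001]
wrist_force: [0.3, 0.8, -0.3]
gripper_width: 28.1
grip_force: 0.0
```

```bash
python3 - <<'E'
from h import *
from m import rect
o=observe(); print(o["ee_pos"],o["gripper_width"])
ims=[]
for n in("top","side"):
    c=cam(n); w=cloud(c); h=cv2.cvtColor(c["frame"],cv2.COLOR_RGB2HSV)
    k=(w[...,2]>44)&(w[...,2]<62)&(h[...,1]<60)&(h[...,2]>150)&(abs(w[...,0]-595)<50)&(abs(w[...,1]+80)<50)
    P=np.ascontiguousarray(w[k][:,:2],np.float32); print(n,len(P),cv2.minAreaRect(P),np.median(w[k],0))
    k=(h[...,0]>95)&(h[...,0]<125)&(h[...,1]>150)&(abs(w[...,0]-450)<100)&(abs(w[...,1]+40)<100)
    P=np.ascontiguousarray(w[k],np.float32); print(n,"tray",cv2.minAreaRect(P[:,:2].copy()),np.median(P,0))
    x,y=(400,190) if n=="top" else (320,120)
    ims.append(cv2.resize(c["frame"][y:y+140,x:x+130],None,fx=3,fy=3,interpolation=cv2.INTER_CUBIC))
cv2.imwrite("pics/g2.png",np.hstack(ims)[:,:,::-1])
E
```

```text
[ 459.07098006 -286.25503965  151.19023452] 28.145948768616652
top 558 ((597.0989990234375, -79.43145751953125), (63.35629653930664, 48.3040657043457), 5.575692653656006) [596.4719499  -79.48010853  54.0677666 ]
top tray ((455.0287170410156, -44.9814453125), (139.552734375, 109.43029022216797), 80.83500671386719) [454.2959    -45.217175    3.9209266]
side 265 ((592.71337890625, -77.673583984375), (66.03919219970703, 60.02244186401367), 1.4738119840621948) [587.50681281 -74.17097575  52.04662096]
side tray ((449.981689453125, -38.75624084472656), (147.68789672851562, 111.53319549560547), 80.94205474853516) [450.29282   -38.86242     2.9925737]
```

View pics/g2.png

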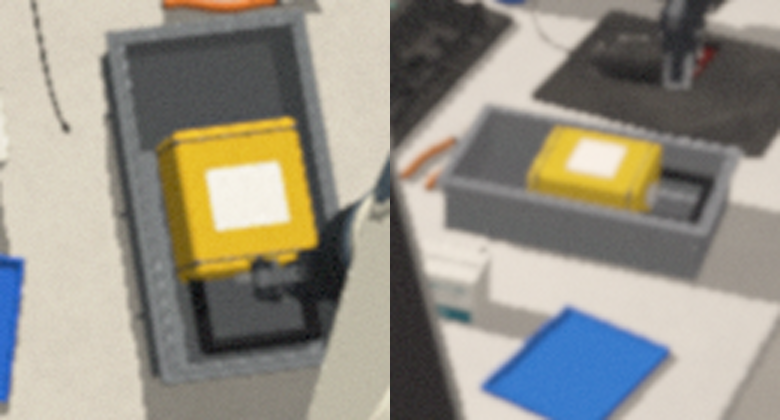

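The top view puts the carton within 2 mm of where it was released, so I trust the top camera. The carton stands clear of the lead, and the fingers sit above the loop. Now I descend into it.

>>> {"method": "drive_tool", "body": {"steps": [-0.002,0.002,0.03,0,0,0,33,0,0,0.035,0,0,0,33,0,0,0.02,0,0,0,33,0,0,0.01,0,0,0,33,0,0,0.01,0,0,0,33,0,0,0.01,0,0,0,33,0,0,0.01,0,0,0,33,0,0,0.005,0,0,0,33,0,0,0,0,0,0,33]}}

```text
t: 10.6
ee_pos: [456.6, -288.6, 20.1]
tcp_rot: [-0.0, 0.999, 0.053, -0.0]
wrist_force: [0.0, 0.0, 0.3]
gripper_width: 28.2
grip_force: 0.0
```

>>> {"method": "drive_tool", "body": {"steps": [0.006,0,0,0,0,0,33,0.005,0,0,0,0,0,33,0.004,0,0,0,0,0,33,0.004,0,0,0,0,0,33,0.005,0,0,0,0,0,33,0.005,0,0,0,0,0,33,0.005,0,0,0,0,0,33,0.005,0,0,0,0,0,33,0.005,0,0,0,0,0,33,0.005,0,0,0,0,0,33,0.004,0,0,0,0,0,33,0.003,0,0,0,0,0,33,0.002,0,0,0,0,0,33,0.001,0,0,0,0,0,33,0,0,0,0,0,0,33]}}

```text
t: 12.48
ee_pos: [515.6, -282.5, 20.4]
tcp_rot: [0.0, 0.999, 0.053, 0.0]
wrist_force: [-2.0, 0.5, 0.3]
gripper_width: 27.9
grip_force: 1.2
```

>>> {"method": "drive_tool", "body": {"steps": [-0.008,0,0,0,0,0,33,0,0,-0.015,0,0,0,33,0,0,-0.045,0,0,0,33,0,0,-0.06,0,0,0,33,-0.03,0,0,0,0,0,45,0,0,0,0,0,-10,48,0,0,0,0,0,-10,48,0,0,0,0,0,-10,48,0,0,0,0,0,-10,48,0,0,0,0,0,-10,48,0,0,0,0,0,-10,48,0,0,0,0,0,-10,48,0,0,0,0,0,-10,48,0,0,0,0,0,-10,48,0,0,0,0,0,0,48]}}

```text
t: 14.35
ee_pos: [478.1, -286.7, 141.5]
tcp_rot: [0.001, 0.669, 0.743, 0.0]
wrist_force: [-0.4, -0.5, -0.8]
gripper_width: 40.8
grip_force: 0.0
```

```bash
python3 - <<'E'
from h import *
o=observe(); print(o["ee_pos"],o["tcp_rot"],o["gripper_width"])
c=cam("top"); w=cloud(c); h=cv2.cvtColor(c["frame"],cv2.COLOR_RGB2HSV)
k=(h[...,0]>15)&(h[...,0]<35)&(h[...,1]>110)&(w[...,2]>57)&(w[...,2]<75)&(abs(w[...,0]-580)<120)&(abs(w[...,1]+275)<80)
P=np.ascontiguousarray(w[k][:,:2],np.float32); r=cv2.minAreaRect(P); print(len(P),r)
print(cv2.boxPoints(r))
x,y=400,180
a=cv2.resize(c["frame"][y:y+150,x:x+130],None,fx=3,fy=3,interpolation=cv2.INTER_CUBIC)
s=cam("side");x,y=320,110
b=cv2.resize(s["frame"][y:y+150,x:x+130],None,fx=3,fy=3,interpolation=cv2.INTER_CUBIC)
cv2.imwrite("pics/g3.png",np.hstack([a,b])[:,:,::-1])
E
```

```text
[ 478.07104551 -286.73676293  141.45816039] [7.86978462e-04 6.69074405e-01 7.43194979e-01 2.08205609e-04] 40.751562743845554
1451 ((582.1949462890625, -276.17962646484375), (110.57764434814453, 97.69866943359375), 5.532049655914307)
[[ 522.4544  -232.8878 ]
 [ 531.87286 -330.13144]
 [ 641.9355  -319.47144]
 [ 632.517   -222.22781]]
```

View pics/g3.png

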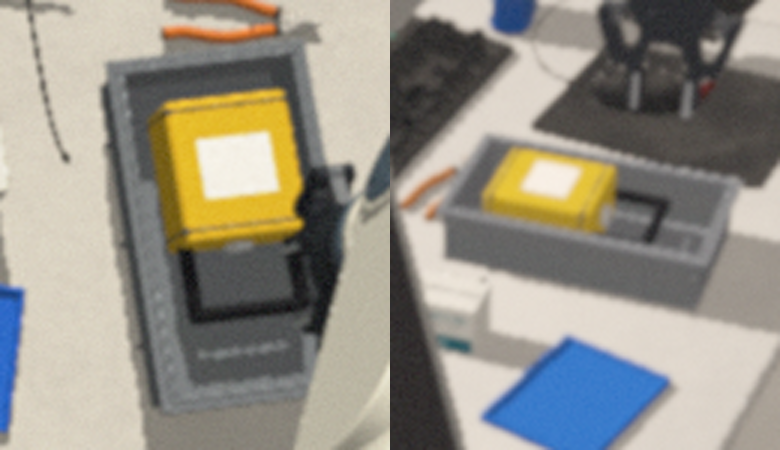

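The canister slid 46.6 mm and stayed straight, leaving the bar about 46 mm clear of the wall with its middle at (475.7, -286.5). I descend over the bar.

>>> {"method": "drive_tool", "body": {"steps": [0,-0.0024,0.035,0,0,0,48,0,0,0.035,0,0,0,48,0,0,0.015,0,0,0,48,0,0,0.01,0,0,0,48,0,0,0.01,0,0,0,48,0,0,0.01,0,0,0,48,0,0,0.01,0,0,0,48,0,0,0,0,0,0,48]}}

```text
t: 15.45
ee_pos: [474.8, -286.4, 14.7]
tcp_rot: [-0.001, 0.669, 0.744, -0.0]
wrist_force: [0.4, 0.6, 0.2]
gripper_width: 41.0
grip_force: 0.0
```

>>> {"method": "drive_tool", "body": {"steps": [0,0,0,0,0,0,25,0,0,0,0,0,0,5,0,0,0,0,0,0,5,0,0,0,0,0,0,5,0,0,0,0,0,0,5,0,0,0,0,0,0,5], "newtons": 25}}

```text
t: 16.2
ee_pos: [475.5, -286.9, 15.6]
tcp_rot: [0.0, 0.669, 0.744, 0.0]
wrist_force: [0.6, -0.5, 4.6]
gripper_width: 7.5
grip_force: 22.6
```

>>> {"method": "drive_tool", "body": {"steps": [0,0,0,0,0,0,5,0,0,0,0,0,0,5]}}

```text
t: 16.45
ee_pos: [475.4, -286.9, 15.6]
tcp_rot: [0.0, 0.669, 0.744, 0.0]
wrist_force: [-1.6, -0.3, 5.5]
gripper_width: 7.7
grip_force: 22.8
```

```bash
python3 - <<'E'
from h import *
o=observe(); print(o["wrist_force"],o["ft_torque"],o["gripper_width"],o["grip_force"])
s=cam("side"); x,y=380,120
b=cv2.resize(s["frame"][y:y+90,x:x+100],None,fx=6,fy=6,interpolation=cv2.INTER_CUBIC)
cv2.imwrite("pics/g4.png",b[:,:,::-1])
E
```

```text
[-1.63774386 -0.3401244   5.50679454] [0.03016888 0.12297836 0.01512299] 7.713186035224039 22.828326523303986
```

View pics/g4.png

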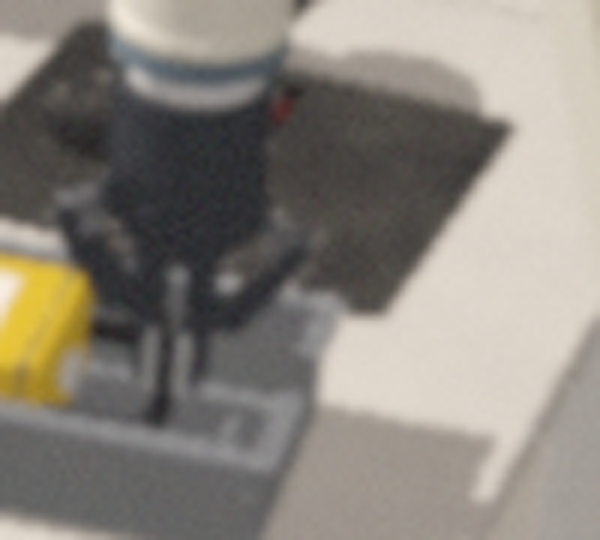

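>>> {"method": "drive_tool", "body": {"steps": [0,0,-0.002,0,0,0,5,0,0,0,0,0,0,5,0,0,0,0,0,0,5]}}

```text
t: 16.88
ee_pos: [475.3, -286.8, 17.6]
tcp_rot: [0.0, 0.669, 0.744, 0.0]
wrist_force: [-0.4, 0.5, 5.5]
gripper_width: 4.3
grip_force: 3.4
```

>>> {"method": "drive_tool", "body": {"steps": [0,0,-0.003,0,0,0,5,0,0,-0.003,0,0,0,5,0,0,0,0,0,0,5]}}

```text
t: 17.25
ee_pos: [475.3, -286.8, 23.5]
tcp_rot: [0.0, 0.669, 0.744, 0.0]
wrist_force: [-0.4, -0.2, 0.6]
gripper_width: 4.5
grip_force: 0.0
```

The bar slipped out below the pads, so the grip was too high. I reopen and take it deeper.

>>> {"method": "drive_tool", "body": {"steps": [0,0,0,0,0,0,48,0,0,0,0,0,0,48,0,0,0,0,0,0,48,0,0,0,0,0,0,48,0,0,0.007,0,0,0,48,0,0,0.005,0,0,0,48,0,0,0.002,0,0,0,48,0,0,0,0,0,0,48]}}

```text
t: 18.25
ee_pos: [475.1, -286.6, 9.1]
tcp_rot: [-0.0, 0.669, 0.744, -0.0]
wrist_force: [-0.7, 0.2, 0.7]
gripper_width: 41.4
grip_force: 0.0
```

```bash
python3 - <<'E'
from h import *
o=observe(); print(o["ee_pos"],o["wrist_force"],o["gripper_width"])
c=cam("side"); x,y=370,140
b=cv2.resize(c["frame"][y:y+80,x:x+80],None,fx=7,fy=7,interpolation=cv2.INTER_CUBIC)
p=o["ee_pos"]
for P,col in(((475.7,-286.5,35),(255,0,0)),((475.7-4.3,-286.5+41,35),(0,255,0)),(p,(255,0,255))):
    q=c["K"]@(c["R"]@np.array(P)+c["t"]);u,v=q[:2]/q[2]; cv2.circle(b,(int((u-x)*7),int((v-y)*7)),4,col,-1)
cv2.imwrite("pics/g5.png",b[:,:,::-1])
w=cloud(c); h=cv2.cvtColor(c["frame"],cv2.COLOR_RGB2HSV)
w=cloud(cam("top"));c=cam("top"); h=cv2.cvtColor(c["frame"],cv2.COLOR_RGB2HSV)
k=(h[...,0]>15)&(h[...,0]<35)&(h[...,1]>110)&(w[...,2]>57)&(w[...,2]<75)&(abs(w[...,0]-580)<120)&(abs(w[...,1]+275)<80)
P=np.ascontiguousarray(w[k][:,:2],np.float32); print(len(P),cv2.minAreaRect(P),np.median(w[k],0))
E
```

```text
[ 475.09349855 -286.63023824    9.06835608] [-0.67299939  0.18625835  0.72892131] 41.42732864716928
1273 ((582.9678955078125, -276.6510314941406), (110.62491607666016, 96.74464416503906), 5.850293159484863) [ 591.21073656 -264.37127975   64.82588871]
```

View pics/g5.png

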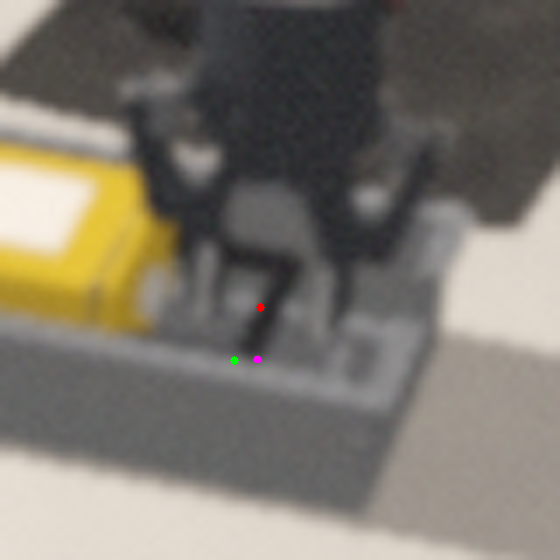

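Fingers straddle the bar, seen from about (290,260) to (255,345), close to its projected middle (260,307). I close here.

>>> {"method": "drive_tool", "body": {"steps": [0,0,0,0,0,0,25,0,0,0,0,0,0,5,0,0,0,0,0,0,5,0,0,0,0,0,0,5,0,0,0,0,0,0,5,0,0,0,0,0,0,5], "newtons": 25}}

```text
t: 19.15
ee_pos: [475.4, -286.8, 9.6]
tcp_rot: [0.0, 0.669, 0.744, 0.0]
wrist_force: [-0.2, 0.7, 4.2]
gripper_width: 10.7
grip_force: 26.4
```

>>> {"method": "drive_tool", "body": {"steps": [0,0,0,0,0,0,22,0,0,0,0,0,0,22,0,0,0.0025,0,0,0,22,0,0,0,0,0,0,22,0,0,0,0,0,0,5,0,0,0,0,0,0,5,0,0,0,0,0,0,5,0,0,0,0,0,0,5], "newtons": 25}}

```text
t: 20.15
ee_pos: [475.2, -286.7, 6.8]
tcp_rot: [-0.0, 0.669, 0.744, -0.0]
wrist_force: [1.1, 0.6, -2.3]
gripper_width: 10.9
grip_force: 25.0
```

>>> {"method": "drive_tool", "body": {"steps": [0,0,-0.004,0,0,0,5,0,0,-0.006,0,0,0,5,0,0,-0.006,0,0,0,5,0,0,0,0,0,0,5], "newtons": 25}}

```text
t: 20.65
ee_pos: [475.3, -286.9, 23.5]
tcp_rot: [0.0, 0.669, 0.744, -0.0]
wrist_force: [0.3, -0.9, -3.1]
gripper_width: 10.7
grip_force: 24.7
```

Force is -3.1 N, about half the canister's weight, so the bar is held. I continue the lift.

>>> {"method": "drive_tool", "body": {"steps": [0,0.001,-0.01,0,0,0,5,0,0.002,-0.01,0,0,0,5,0,0.002,-0.01,0,0,0,5,0,0.003,-0.01,0,0,0,5,0,0.003,-0.01,0,0,0,5,0,0.004,-0.01,0,0,0,5,0,0.004,-0.01,0,0,0,5,0,0.005,-0.01,0,0,0,5,0,0.005,-0.01,0,0,0,5,0,0.005,-0.01,0,0,0,5,0,0.005,-0.008,0,0,0,5,0,0.003,-0.006,0,0,0,5,0,0.001,-0.003,0,0,0,5,0,0,0,0,0,0,5]}}

```text
t: 22.4
ee_pos: [517.9, -282.2, 140.1]
tcp_rot: [-0.0, 0.669, 0.744, -0.0]
wrist_force: [-0.7, 0.9, 1.1]
gripper_width: 9.9
grip_force: 24.7
```

```bash
python3 - <<'E'
from h import *
o=observe(); print(o["wrist_force"],o["ft_torque"],o["gripper_width"])
c=cam("top"); x,y=400,130
a=cv2.resize(c["frame"][y:y+200,x:x+140],None,fx=2.8,fy=2.8,interpolation=cv2.INTER_CUBIC)
c=cam("side"); x,y=320,50
b=cv2.resize(c["frame"][y:y+200,x:x+140],None,fx=2.8,fy=2.8,interpolation=cv2.INTER_CUBIC)
cv2.imwrite("pics/g6.png",np.hstack([a,b])[:,:,::-1])
E
```

```text
[-0.67758016  0.94873652  1.09088907] [ 0.03819574  0.35663476 -0.00363833] 9.852250022318394
```

View pics/g6.png

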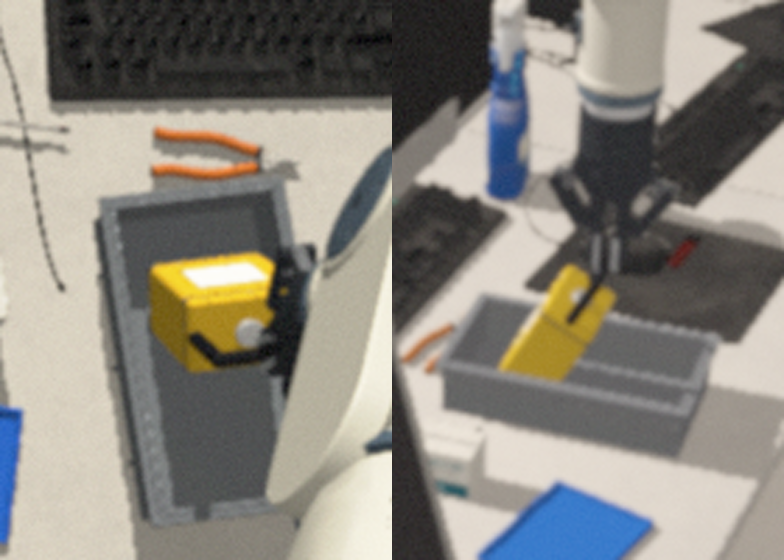

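The canister is tilted about 60°, its foot on the bin floor and almost balanced, with the bar low in the pads. I'll stand it upright in the bin, then regrip deeper.

>>> {"method": "drive_tool", "body": {"steps": [0,0.004,-0.001,0,0,0,5,0,0.006,-0.001,0,0,0,5,0,0.006,-0.001,0,0,0,5,0,0.006,-0.001,0,0,0,5,0,0.006,0,0,0,0,5,0,0,0,0,0,0,5], "newtons": 22}}

```text
t: 23.25
ee_pos: [547.6, -279.6, 145.6]
tcp_rot: [0.001, 0.669, 0.744, 0.001]
wrist_force: [-2.2, 1.6, 10.3]
gripper_width: 10.4
grip_force: 29.2
```

```bash
cat > tilt.py <<'E'
from h import *
# side view: yellow elongation line projected on the vertical plane through the bar along bin x
o=observe(); print(o["ee_pos"],o["wrist_force"].round(1),o["ft_torque"].round(2),o["gripper_width"])
for n in("side","top"):
    c=cam(n); w=cloud(c); h=cv2.cvtColor(c["frame"],cv2.COLOR_RGB2HSV)
    k=(h[...,0]>15)&(h[...,0]<35)&(h[...,1]>110)&(w[...,2]>10)&(w[...,2]<190)&(abs(w[...,0]-520)<150)&(abs(w[...,1]+180)<230)
    a=np.radians(6.1); P=w[k]; s=(P[:,0]-539.1)*-np.cos(a)+(P[:,1]+272.8)*-np.sin(a)
    Q=np.ascontiguousarray(np.stack([s,P[:,2]],1),np.float32)
    q=np.percentile(Q,[2,98],axis=0).round(0); r=cv2.minAreaRect(Q); print(n,len(Q),"xbin,z range",q.tolist(),np.round(r[0]),np.round(r[1]),round(r[2],1))
E
python3 tilt.py
```

```text
[ 547.61617315 -279.57889818  145.57529725] [-2.2  1.6 10.3] [0.25 0.32 0.04] 10.419659153245597
side 814 xbin,z range [[-69.0, 42.0], [5.0, 141.0]] [-36.  87.] [180.  72.] 72.2
top 1006 xbin,z range [[-78.0, 30.0], [2.0, 173.0]] [-31.  97.] [195.  60.] 72.8
```

>>> {"method": "drive_tool", "body": {"steps": [0,0.005,-0.001,0,0,0,5,0,0.006,-0.001,0,0,0,5,0,0.006,0,0,0,0,5,0,0.006,0,0,0,0,5,0,0.005,0,0,0,0,5,0,0.005,0,0,0,0,5,0,0.005,0.001,0,0,0,5,0,0.004,0.001,0,0,0,5,0,0.003,0.001,0,0,0,5,0,0,0,0,0,0,5], "newtons": 22}}

```text
t: 24.6
ee_pos: [592.6, -274.5, 144.1]
tcp_rot: [0.001, 0.669, 0.744, 0.001]
wrist_force: [1.1, 2.0, 9.1]
gripper_width: 10.3
grip_force: 31.3
```

```bash
python3 tilt.py
```

```text
[ 592.63769642 -274.4818869   144.09541018] [1.1 2.  9.1] [ 0.43 -0.13 -0.04] 10.268169475210772
side 875 xbin,z range [[-81.0, 23.0], [-22.0, 133.0]] [-68.  87.] [155.  95.] 87.9
top 1091 xbin,z range [[-83.0, 23.0], [-25.0, 173.0]] [-55. 100.] [ 61. 173.] 0.4
```

It is almost upright on the bin floor. Release, go 10 mm deeper and regrip.

>>> {"method": "drive_tool", "body": {"steps": [0,0,0,0,0,0,14,0,0,0,0,0,0,20,0,0,0,0,0,0,30,0,0,0,0,0,0,30,0,0,0.004,0,0,0,30,0,0,0.004,0,0,0,30,0,0,0.003,0,0,0,30,0,0,0,0,0,0,30]}}

```text
t: 25.7
ee_pos: [590.4, -274.3, 131.4]
tcp_rot: [-0.0, 0.669, 0.744, -0.0]
wrist_force: [0.1, -0.2, -0.3]
gripper_width: 25.9
grip_force: 0.0
```

```bash
python3 tilt.py
```

```text
[ 590.37296442 -274.34232389  131.42618544] [ 0.1 -0.2 -0.3] [-0.   -0.01  0.01] 25.906294654089482
side 874 xbin,z range [[-83.0, 24.0], [-24.0, 134.0]] [-71.  87.] [154.  98.] 89.9
top 1056 xbin,z range [[-85.0, 22.0], [-27.0, 171.0]] [-57. 100.] [176.  61.] 89.2
```

>>> {"method": "drive_tool", "body": {"steps": [0,0.004,-0.002,0,0,0,30,0,0,0,0,0,0,20,0,0,0,0,0,0,5,0,0,0,0,0,0,5,0,0,0,0,0,0,5,0,0,0,0,0,0,5], "newtons": 40}}

```text
t: 26.55
ee_pos: [595.0, -274.1, 134.3]
tcp_rot: [0.0, 0.669, 0.744, 0.0]
wrist_force: [0.3, 1.3, 4.0]
gripper_width: 10.2
grip_force: 39.3
```

>>> {"method": "drive_tool", "body": {"steps": [0,0,-0.004,0,0,0,5,0,0,-0.006,0,0,0,5,0,0,-0.006,0,0,0,5,0,0,0,0,0,0,5,0,0,0,0,0,0,5]}}

```text
t: 27.18
ee_pos: [594.4, -274.0, 149.8]
tcp_rot: [-0.0, 0.669, 0.744, -0.0]
wrist_force: [-0.1, 0.1, -4.7]
gripper_width: 10.2
grip_force: 39.1
```

```bash
python3 tilt.py
```

```text
[ 594.4352349  -273.98046612  149.76093661] [-0.1  0.1 -4.7] [ 0.05  0.03 -0.02] 10.163298557324225
side 983 xbin,z range [[-82.0, 37.0], [-23.0, 157.0]] [-69.  99.] [165.  95.] 89.3
top 1096 xbin,z range [[-84.0, 38.0], [-26.0, 185.0]] [-53.  94.] [187.  76.] 78.8
```

Lifted cleanly, with 4.7 N hanging. Up and across to the tray.

>>> {"method": "drive_tool", "body": {"steps": [0,0,-0.01,0,0,0,5,0,0,-0.015,0,0,0,5,0,0,-0.02,0,0,0,5,0,0,-0.02,0,0,0,5,0,0,-0.015,0,0,0,5,0,0,-0.005,0,0,0,5,0.012,-0.006,0,0,0,0,5,0.02,-0.01,0,0,0,0,5,0.028,-0.013,0,0,0,0,5,0.03,-0.014,0,0,0,0,5,0.03,-0.014,0,0,0,0,5,0.03,-0.014,0,0,0,0,5,0.03,-0.014,0,0,0,0,5,0.026,-0.0125,0,0,0,0,5,0.018,-0.009,0,0,0,0,5,0.012,-0.006,0,0,0,0,5,0.0063,-0.0028,0,0,0,0,5,0,0,0,0,0,5,5,0,0,0,0,0,5,5,0,0,0,0,0,5.2,5], "newtons": 40}}

```text
t: 29.78
ee_pos: [454.7, -45.6, 234.9]
tcp_rot: [0.0, 0.762, 0.647, 0.0]
wrist_force: [0.8, 0.3, -5.1]
gripper_width: 10.1
grip_force: 39.1
```

>>> {"method": "drive_tool", "body": {"steps": [0,0,0.02,0,0,0,5,0,0,0.025,0,0,0,5,0,0,0.015,0,0,0,5,0,0,0,0,0,0,5,0,0,0,0,0,0,5]}}

```text
t: 30.4
ee_pos: [455.0, -45.4, 175.6]
tcp_rot: [0.0, 0.761, 0.649, 0.0]
wrist_force: [0.2, 0.1, -4.2]
gripper_width: 10.5
grip_force: 39.3
```

```bash
cat > fin.py <<'E'
from h import *
o=observe(); print(o["ee_pos"].round(1),o["tcp_rot"].round(3),o["wrist_force"].round(1),o["ft_torque"].round(2),o["gripper_width"])
a=np.radians(80.8); L=np.array([np.cos(a),np.sin(a)]); S=np.array([L[1],-L[0]]); T=np.array([454.7,-45.])
for n in("top","side"):
    c=cam(n); w=cloud(c); h=cv2.cvtColor(c["frame"],cv2.COLOR_RGB2HSV)
    k=(h[...,0]>15)&(h[...,0]<35)&(h[...,1]>110)&(w[...,2]>1)&(w[...,2]<190)&(abs(w[...,0]-454)<130)&(abs(w[...,1]+45)<120)
    P=w[k]; l=(P[:,:2]-T)@L; s=(P[:,:2]-T)@S
    print(n,len(P),"l",np.percentile(l,[2,98]).round(),"s",np.percentile(s,[2,98]).round(),"z",np.percentile(P[:,2],[1,99]).round())
    t=P[:,2]>np.percentile(P[:,2],99)-12
    print(" top face",t.sum(),cv2.minAreaRect(np.ascontiguousarray(P[t][:,:2],np.float32)))
    print(" s-z",cv2.minAreaRect(np.ascontiguousarray(np.stack([s,P[:,2]],1),np.float32))," l-z",cv2.minAreaRect(np.ascontiguousarray(np.stack([l,P[:,2]],1),np.float32)))
    x,y=(330,200) if n=="top" else (310,130)
    b=cv2.resize(c["frame"][y:y+150,x:x+130],None,fx=3,fy=3,interpolation=cv2.INTER_CUBIC); I=b if n=="top" else np.hstack([I,b])
import sys
cv2.imwrite("pics/"+sys.argv[1],I[:,:,::-1])
E
python3 fin.py f1.png
```

```text
[455.  -45.4 175.6] [0.    0.761 0.649 0.   ] [ 0.2  0.1 -4.2] [-0.    0.01 -0.  ] 10.469190506095085
top 290 l [-46.  46.] s [-28.  27.] z [ 95. 182.]
 top face 7 ((460.1761169433594, -3.208528518676758), (11.527329444885254, 4.418659687042236), 37.18149185180664)
 s-z ((0.9009513854980469, 140.2034454345703), (97.6649169921875, 58.969520568847656), 89.72927856445312)  l-z ((-0.5236320495605469, 138.80918884277344), (94.82038116455078, 97.57682800292969), 1.7672849893569946)
side 1517 l [-39.  51.] s [-33.  24.] z [ 54. 176.]
 top face 31 ((457.71697998046875, -0.8441047668457031), (11.96187973022461, 13.918023109436035), 25.369304656982422)
 s-z ((-4.009931564331055, 119.25531005859375), (65.3509521484375, 139.88575744628906), 0.6608160138130188)  l-z ((2.343372344970703, 118.61658477783203), (101.783447265625, 139.76181030273438), 1.0232411623001099)
```

View pics/f1.png

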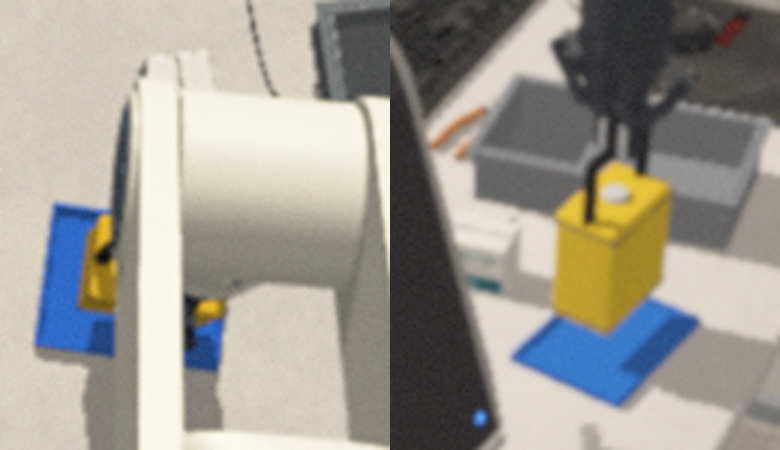

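The canister hangs upright, centred over the tray and aligned with it, its bottom about 46 mm up. I lower it, slowly at the end.

>>> {"method": "drive_tool", "body": {"steps": [0,0,0.01,0,0,0,5,0,0,0.014,0,0,0,5,0,0,0.009,0,0,0,5,0,0,0.004,0,0,0,5,0,0,0.002,0,0,0,5,0,0,0.001,0,0,0,5,0,0,0,0,0,0,5,0,0,0,0,0,0,5]}}

```text
t: 31.5
ee_pos: [454.4, -45.3, 135.1]
tcp_rot: [0.0, 0.761, 0.649, 0.0]
wrist_force: [-0.4, 0.3, -4.0]
gripper_width: 10.5
grip_force: 39.3
```

>>> {"method": "drive_tool", "body": {"steps": [0,0,0.001,0,0,0,5,0,0,0,0,0,0,5]}}

```text
t: 31.75
ee_pos: [454.2, -45.3, 133.9]
tcp_rot: [-0.0, 0.761, 0.649, -0.0]
wrist_force: [0.3, -0.4, -5.9]
gripper_width: 10.4
grip_force: 39.3
```

>>> {"method": "drive_tool", "body": {"steps": [0,0,0.001,0,0,0,5,0,0,0,0,0,0,5]}}

```text
t: 32.0
ee_pos: [454.8, -45.3, 133.2]
tcp_rot: [0.0, 0.761, 0.649, 0.0]
wrist_force: [1.1, 1.1, -1.6]
gripper_width: 10.3
grip_force: 39.7
```

>>> {"method": "drive_tool", "body": {"steps": [0,0,0.001,0,0,0,5,0,0,0,0,0,0,5]}}

```text
t: 32.25
ee_pos: [455.2, -45.3, 133.1]
tcp_rot: [0.001, 0.761, 0.649, 0.001]
wrist_force: [-1.4, 2.2, 11.1]
gripper_width: 10.2
grip_force: 40.8
```

Seated. I release slowly and go straight up, then aside.

>>> {"method": "drive_tool", "body": {"steps": [0,0,-0.001,0,0,0,14,0,0,0,0,0,0,20,0,0,0,0,0,0,35,0,0,0,0,0,0,35,0,0,-0.01,0,0,0,35,0,0,-0.025,0,0,0,35,0,0,-0.04,0,0,0,35,0,0,-0.05,0,0,0,35,0,0,-0.02,0,0,0,35,-0.03,0,0,0,0,0,35,-0.05,0,0,0,0,0,35,-0.055,0,0,0,0,0,35,-0.055,0,0,0,0,0,35,-0.055,0,0,0,0,0,35,-0.05,0,0,0,0,0,35,-0.03,0,0,0,0,0,35,0,0,0,0,0,0,35]}}

```text
t: 34.38
ee_pos: [402.2, -367.9, 278.3]
tcp_rot: [0.0, 0.762, 0.648, -0.0]
wrist_force: [0.5, 0.0, -0.9]
gripper_width: 29.8
grip_force: 0.0
```

```bash
python3 fin.py f2.png | grep -v face; python3 - <<'E'
import cv2
E
```

```text
[ 402.2 -367.9  278.3] [ 0.     0.762  0.648 -0.   ] [ 0.5  0.  -0.9] [-0.01  0.04  0.06] 29.793322140282935
top 1172 l [-44.  46.] s [-28.  32.] z [  6. 173.]
 s-z ((0.012189865112304688, 85.95012664794922), (69.0847396850586, 181.5310516357422), 8.353079795837402)  l-z ((-0.42317962646484375, 87.06301879882812), (183.15969848632812, 100.32624816894531), 83.06262969970703)
side 1462 l [-39.  51.] s [-33.  23.] z [ 11. 155.]
 s-z ((-3.9171581268310547, 86.52449798583984), (161.65597534179688, 61.789363861083984), 89.16619873046875)  l-z ((6.581485748291016, 82.57347106933594), (101.0818099975586, 161.92608642578125), 7.462913990020752)
```

View pics/f2.png

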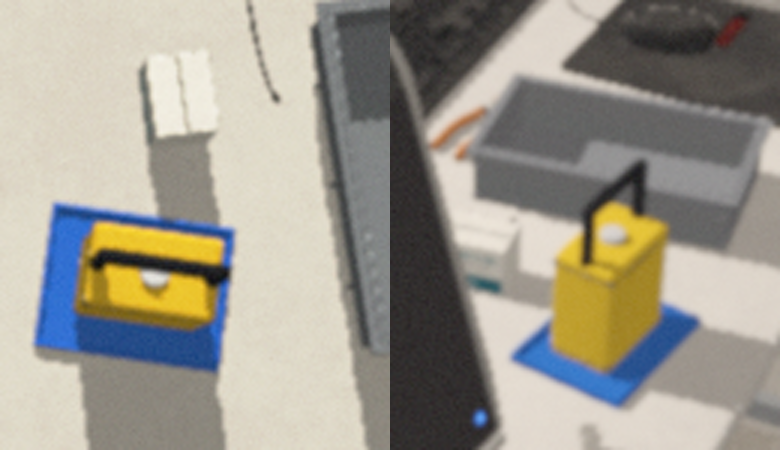

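The canister stands upright inside the tray, aligned with it, with the carton upright and clear of the lead; the robot touches nothing.

```bash
python3 -c "
from plant import job_done
print(job_done())"
```

```text
the job is handed in; nothing more can be done
None
```

The job is handed in at about 34 s of the 72 s: the carton stands upright on the bench clear of the lead, the canister was slid about 46 mm back from the end wall before I lifted it, and it now stands upright, centred in the tray with its wide sides along the long sides; my first grip on the bar slipped off at the start of the lift, and after a second lift left the bar low in the pads I stood it upright in the bin and regripped before taking it out.

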